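# Square a carton into the labelling corner

### The arm

A 6-joint arm with a two-finger parallel gripper is mounted at the origin on a cart in front of the work surface, level with it; the furniture and walls round the work are solid. World frame = base frame: x ahead of the robot, y to its left, z up, the work surface at z = 0. Lengths are in m, angles in rad, forces in N, time in s.
With the tool pointing down it reaches from about 0.325 to 0.775 m from the base axis. Payload 5.5 kg.
Tool frame: the origin (TCP) lies at the very end of the fingers, on their centre line; the grasp point (between the pads) lies 19 mm behind it; z points along the fingers, x is the direction in which the jaws open and shut, and the axes are right-handed (so a half turn about z gives the same grasp; the last joint's range is limited). The gripper opens to 88 mm and grips with 3 to 60 N. Pads are 20 mm wide; open, the fingers measure 115 mm over their backs; the gripper's body (75 mm by 178 mm) begins 61 mm behind the grasp point.
Start: joints at [1.128, 0.091, 1.231, -0, 1.82, -0.057], TCP at [0.226, 0.556, 0.223] pointing down, gripper open.
Joint ranges: [-2.87, 2.87], [-0.86, 2.18], [0.17, 2.46], [-1.51, 4.65], [0.06, 2.69], [-2.65, 2.65]. Speed limits (rad/s): [2.57, 2.57, 3.01, 3.14, 3.14, 3.14].

### API

Orientations are given as a rotation vector (axis times angle).
In Python, from bench import manip, vision, workorder gives the robot as it stands.
- The arm moves only by the tool step_arm, never from a script. Its argument "deltas" is one flat list of numbers, 7 for each row, row after row: the turn, a rotation vector about the world's x, y, z in degrees, then the shift along the world's x, y, z in mm, then the closure, from -1 (fully open) to 1 (shut). A call has 1 to 12 rows; each row shifts and turns the pose as measured when the row begins; what a row does not reach is not made up. A row lasts 1/8 s, in which the tool goes at most 62.5 mm and 10.7 degrees, less where a joint would pass 70% of its speed; a pose out of reach is approached as far as the arm can. A call with a gripper value outside its range is refused whole. The fingers move at their own pace and stop on an object; "grip_force" is the grip in N (left out, the last holds). Time passes only in rows, so rows that do not move let the fingers close. It gives the time, the measured TCP pose, the force and the opening at its end, in the units of the state.
- manip.get_state(): the state, without advancing time (a new reading comes with each control period).
- vision.camera(name): name is "scene" or "top" or "wrist"; returns a dict with "pixels" (384x512x3 uint8, red, green, blue), "vfov" (degrees; the focal length in pixels is half the picture's height over the tangent of half this angle, whatever the lens; pixels are square), "cx", "cy" (the principal point, pixels), "xyz" and "attitude" of the camera in the world. Camera axes: x right, y down, z forward; pixel columns grow to the right and rows downward; lengths in m; the calibration is good to about 2 mm. A picture is of the moment at which its call begins. There is no depth.
- workorder.hand_in(): hands the job in, once; it reports no verdict.
The state is a dict: "clock": time; "joints": joint angles; "dq": joint speeds; "joint_torque": joint torques, N m; "eef_pos": TCP position; "ee_rot": TCP orientation; "ft_force": force on the tool from outside, world axes, zero at the start; "torque": the same for the moment, N m; "gripper_width": opening from 0.0 (shut) to 1.0 (fully open).
Only numpy, scipy, OpenCV 4.12 (cv2) and the standard library are available. Lean on these libraries where they do the work, as an engineer would, in place of code of your own. Each camera call takes 0.05 s, during which the arm holds its last target.

### The job

Get the green carton ready for its price label: push it along the counter with the fingers into the corner of the aluminium L-shaped stop, until its long side lies flat against the long rail and its end is against the short rail. Never lift or tip the carton, leave the other loose things where they are, and finish with the hand clear.

Things in the scene. Friction and masses are not known exactly. Their poses are not given: they have to be found in the camera images.
- stop: Fixed aluminium L-shaped stop; rails 8 mm thick, 22 mm high, 3 mm thin foot flange outside. Origin: inner corner, at counter level. Own x points away from the robot and y left at yaw 0 (yaw varies +-13 degrees). Long rail: inner face x = 0, y from 0 to -190 mm; short rail: inner face y = 0, x from 0 to -100 mm; the carton belongs at x < 0, y < 0. A fixed cash box 102 mm high stands to its left.
- carton: Dark green flat carton, 62 mm (own x) by 110 mm (own y) by 28 mm high, 0.08 to 0.17 kg, loose on the counter in the open side of the stop, turned up to about 23 degrees from the stop's axes. Origin: centre of its underside. Squared into the corner its origin is 31 mm from the long rail's inner face and 55 mm from the short rail's. It slides under about 1 N.
- spool: Red thread spool, 28 mm in diameter, 48 mm high, standing; origin at the centre of its underside. Bystander.
- stamp: Wooden-handled hand stamp, 31 x 52 mm foot, 88 mm high, standing; origin at the centre of its underside. Bystander; it and the red spool may have swapped places.
- tin: Round red tin, 69 mm in diameter, 26 mm high; origin at the centre of its underside. Bystander.
- box: White and pale blue carton, 55 x 85 x 30 mm; origin at the centre of its underside. Bystander.

How it is judged:
At the end, for the whole second after the job is handed in: The green carton lies flat and at rest in the corner of the stop, gaps to the long and to the short rail (measured at its centre) under 5 mm, its long side parallel to the long rail within 0.06 rad; the spool, stamp, tin and white carton are within 20 mm of where they stood (x of carton in the frame of stop between -0.036 and -0.027 m and y of carton in the frame of stop between -0.06 and -0.051 m and angle between the y axis of carton and the y axis of stop, either way round below 0.06 rad and height (world z) of carton below 0.004 m and angle between carton's own z axis and vertical below 0.05 rad and linear speed of carton below 0.01 m/s and distance of each of spool, stamp, tin, box from where it was at the start of the episode below 0.02 m); the robot touches nothing.
It fails at once if the green carton was lifted off the counter (height (world z) of carton above 0.012 m).
It fails at once if the green carton was tipped (angle between carton's own z axis and vertical above 0.2 rad).
It fails at once if a bystander was disturbed (distance of any of spool, stamp, tin, box from where it was at the start of the episode above 0.02 m).
It also fails if it takes over 58 s, if anything falls off the work surface, if the arm or the gripper's body presses on something with over 40 N, if the wrist force passes 120 N, or if a joint passes its speed limit or range.

## Working session

There is one attempt and no reset: what is moved stays moved. The work goes in short steps, Python scripts to look and compute and a tool call to move; the robot and the scene stay as the last step left them, time stands still between calls to the robot, and variables do not carry over. Pictures are saved under pics/ and viewed, and the job is handed in when it is done.

Besides the shell and the picture viewer there is one more tool, called after "Emit:" as name(argument=value, ...), one argument or row to a line, values as JSON. step_arm: Moves the arm, as the interface text tells. Its arguments: {"type":"object","properties":{"deltas":{"type":"array"},"grip_force":{"type":"number"}},"required":["deltas"]}

```bash
mkdir -p pics; ls; python3 - <<'E'
from bench import manip, vision, workorder
import cv2
for n in ["scene","top","wrist"]:
    c=vision.camera(n); cv2.imwrite(f"pics/{n}0.png",c["pixels"][:,:,::-1]); print(n,c["vfov"],c["cx"],c["cy"],c["xyz"],c["attitude"])
print(manip.get_state())
E
```

```text
pics
scene 45.67945310937807 247.40058429034426 189.64880116953938 [-0.21727564 -0.94034835  0.75435092] [-1.98603431  0.741126   -0.41641994]
top 44.40847289685003 260.77019488250136 184.0072192480741 [ 3.84053813e-01 -1.09289412e-03  1.42863526e+00] [-2.13925775  2.17357713 -0.17686654]
wrist 61.42551074837293 255.16395036666518 191.8294618816265 [0.15729288 0.58274535 0.38389967] [2.411332   1.62470657 0.22062487]
{'clock': 0.15, 'joints': array([ 1.12827830e+00,  9.16721571e-02,  1.23159964e+00,  1.16490608e-05,
        1.81978894e+00, -5.67284344e-02]), 'dq': array([-7.57111526e-04,  7.03914378e-05, -2.65478946e-03, -1.01681315e-03,
       -2.20044699e-04, -7.33918770e-04]), 'joint_torque': array([ 1.50326530e-03, -4.47043347e+01, -4.06908882e+01,  6.98893284e-02,
        2.74050428e-02, -1.04172977e-04]), 'eef_pos': array([0.22569391, 0.55569621, 0.2217803 ]), 'ee_rot': array([ 2.60547673e+00,  1.75397947e+00, -1.99150054e-03]), 'ft_force': array([-0.26387373,  1.3876259 , -0.07626743]), 'torque': array([ 0.01521647,  0.00068548, -0.01133047]), 'gripper_width': 0.9993873325123168}
```

View pics/top0.png

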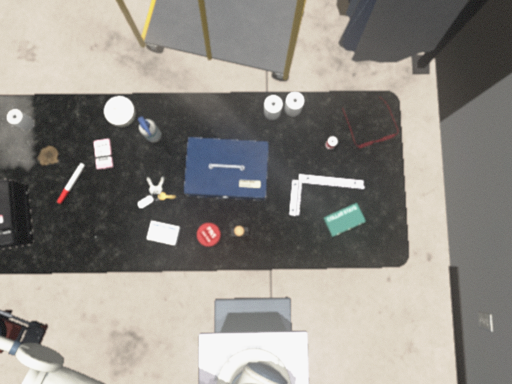

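View pics/scene0.png

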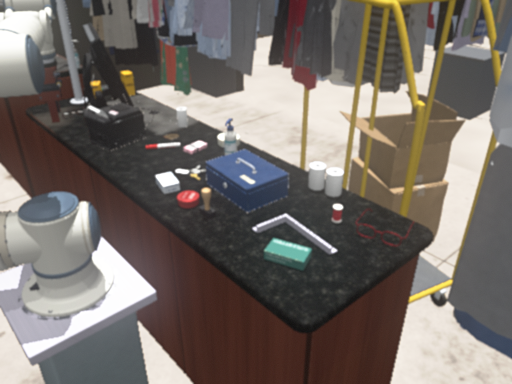

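```bash
python3 - <<'E'
import cv2
a=cv2.imread("pics/top0.png")
c=a[60:260,130:400]
cv2.imwrite("pics/topz.png",cv2.resize(a[55:205,190:390],None,fx=4,fy=4,interpolation=cv2.INTER_CUBIC))
E
```

```text
(no output)
```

View pics/topz.png

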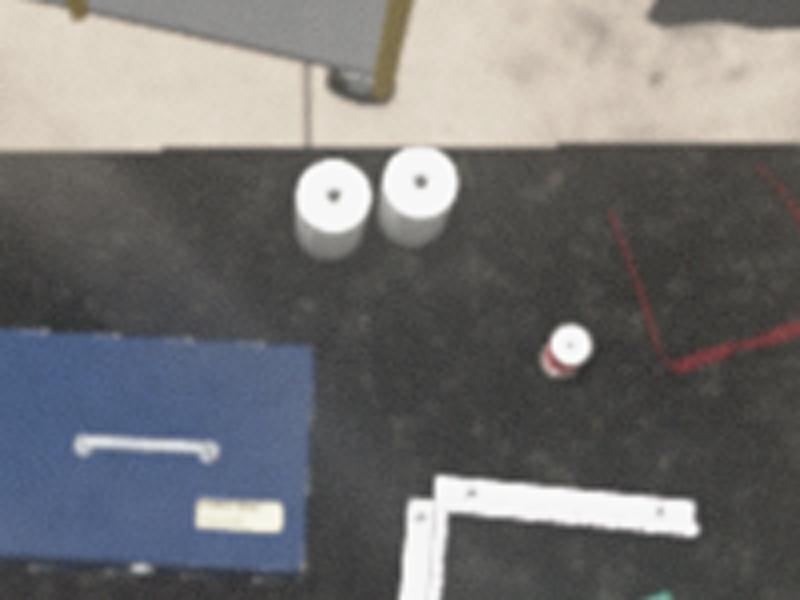

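The top view shows the carton near (345,220), the stop corner near (299,182), the spool at (331,143), the stamp at (239,231), the tin at (208,235) and the white box at (163,233). Next I'll enlarge the stop area.

```bash
python3 - <<'E'
import cv2
a=cv2.imread("pics/top0.png")
cv2.imwrite("pics/topz2.png",cv2.resize(a[165:245,280:380],None,fx=7.5,fy=7.5,interpolation=cv2.INTER_CUBIC))
E
```

```text
(no output)
```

View pics/topz2.png

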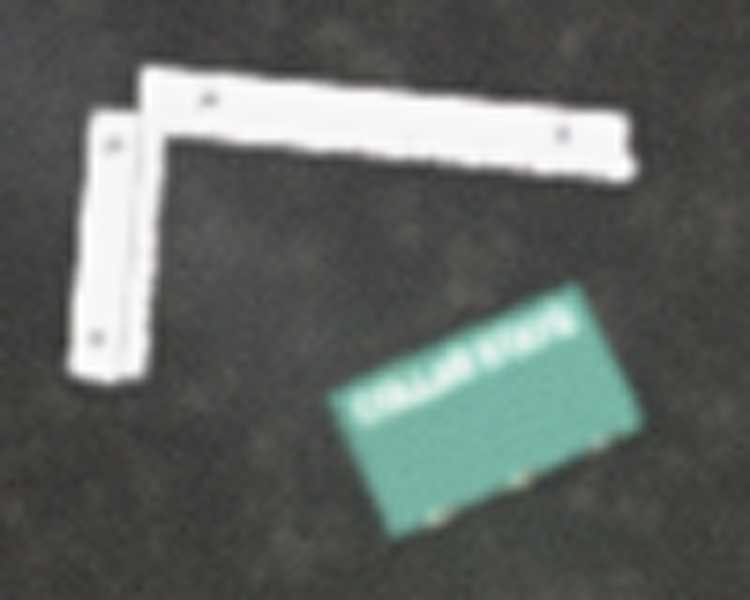

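```bash
cat > h.py <<'E'
from bench import manip, vision, workorder
import numpy as np, cv2
from scipy.spatial.transform import Rotation as R
def ray(c,u,v):
    f=c["pixels"].shape[0]/2/np.tan(np.radians(c["vfov"]/2))
    return R.from_rotvec(c["attitude"]).apply([(u-c["cx"])/f,(v-c["cy"])/f,1])
def at(c,u,v,z):
    d=ray(c,u,v); return np.array(c["xyz"])+d*(z-c["xyz"][2])/d[2]
def proj(c,P):
    f=c["pixels"].shape[0]/2/np.tan(np.radians(c["vfov"]/2))
    p=R.from_rotvec(c["attitude"]).inv().apply(np.asarray(P,float)-c["xyz"])
    return np.c_[p[:,0]/p[:,2]*f+c["cx"],p[:,1]/p[:,2]*f+c["cy"]]
E
python3 - <<'E'
from h import *
c=vision.camera("top")
def z(u,v,h): 
    p=at(c,280+(u+.5)/7.5-.5,165+(v+.5)/7.5-.5,h); return p[:2]*1000
print("corner z0",z(165,137,0),"z22",z(165,137,22e-3))
print("long end z0",z(632,185,0),z(632,112,.003))
print("short end z22",z(147,380,.022),z(147,380,0), z(165,140,.022))
for p in [(330,396),(577,284),(645,422),(394,538)]: print("carton",z(*p,.028),z(*p,0))
for n,u,v,h in [("spooltop",332.3,141,.048),("stamp",239,231,.088),("tin",208,235,.026),("box",163,233,.03)]: print(n,at(c,u,v,h))
E
```

```text
corner z0 [ 591.71578462 -157.78000873] z22 [ 588.51793315 -155.36713499]
long end z0 [ 569.03809642 -349.1533182 ] [ 598.87452444 -349.8968648 ]
short end z22 [ 490.47560087 -145.24136706] [ 492.14005463 -147.49587218] [ 587.29419925 -155.33075587]
carton [ 482.49410865 -217.42685689] [ 484.46202161 -221.75157376]
carton [ 525.76273659 -318.25578806] [ 528.59562962 -324.59616893]
carton [ 470.13733871 -342.88996167] [ 471.85822836 -349.72280255]
carton [ 425.87246388 -240.790606  ] [ 426.70845756 -245.58238592]
spooltop [ 0.71083061 -0.24912626  0.048     ]
stamp [0.44343982 0.03377535 0.088     ]
tin [0.43590076 0.12721487 0.026     ]
box [0.44382029 0.25924524 0.03      ]
```

```bash
cat >> h.py <<'E'
def poly(x,y,yaw,pts):
    c,s=np.cos(yaw),np.sin(yaw); return [[x+c*a-s*b,y+s*a+c*b,h] for a,b,h in pts]
def overlay(c,stop,cart,name,crop,f):
    u0,v0,u1,v1=crop
    im=cv2.resize(c["pixels"][v0:v1,u0:u1,::-1].copy(),None,fx=f,fy=f,interpolation=cv2.INTER_CUBIC)
    def dr(P,col):
        q=(proj(c,P)-[u0,v0]+.5)*f-.5
        cv2.polylines(im,[np.round(q).astype(int)],True,col,1)
    x,y,w=stop
    for h in (0,.022): dr(poly(x,y,w,[(-.1,0,h),(0,0,h),(0,-.19,h),(0,0,h)]),(0,0,255) if h else (255,0,255))
    x,y,w=cart
    for h in (0,.028): dr(poly(x,y,w,[(a*.031,b*.055,h) for a,b in [(1,1),(1,-1),(-1,-1),(-1,1)]]),(0,255,255) if h else (255,255,0))
    cv2.imwrite("pics/"+name,im)
def inframe(stop,p):
    x,y,w=stop; d=np.array([p[0]-x,p[1]-y]); c,s=np.cos(w),np.sin(w)
    return np.array([c*d[0]+s*d[1],-s*d[0]+c*d[1]])*1000
def toworld(stop,a,b):
    x,y,w=stop; c,s=np.cos(w),np.sin(w); return np.array([x*1000+c*a-s*b,y*1000+s*a+c*b])
E
python3 - <<'E'
from h import *
S=(.590,-.156,np.radians(-6.5));C=(.476,-.280,np.radians(23.2))
overlay(vision.camera("top"),S,C,"o1.png",(280,165,380,245),7.5)
c=vision.camera("scene")
overlay(c,S,C,"o2.png",(240,200,350,280),7)
E
```

```text
(no output)
```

View pics/o1.png

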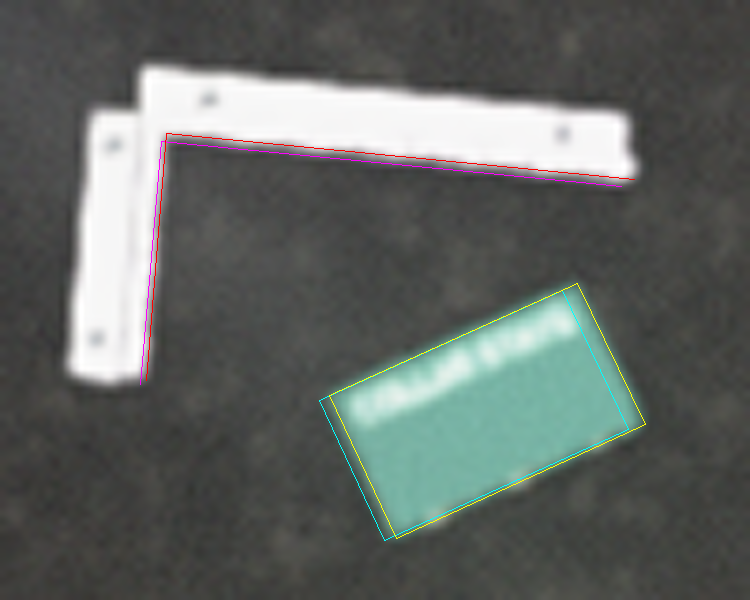

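View pics/o2.png

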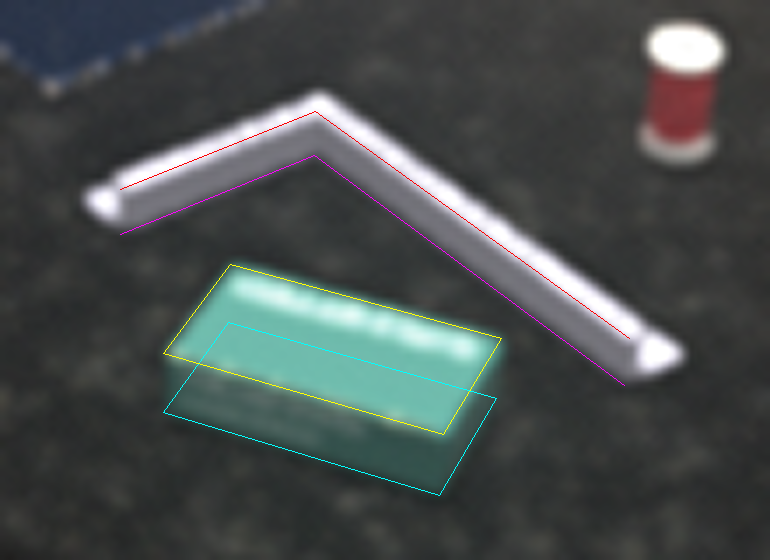

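The projected models line up in both views: stop corner at (590,-156) mm with yaw about -6.3°, carton at (476,-280) mm with yaw about 23°. I'll fly over to the near long side of the carton.

Emit:
step_arm(
  deltas=[0,0,-10,14,-58,0,-0.36,0,0,-10,14,-58,0,-0.36,0,0,-10,14,-58,0,-0.36,0,0,-10,14,-58,0,-0.36,0,0,-10,14,-58,0,-0.36,0,0,-10,14,-58,0,-0.36,0,0,-10,14,-58,0,-0.36,0,0,-10,14,-58,0,-0.36,0,0,-10,14,-58,0,-0.36,0,0,-10,14,-58,0,-0.36,0,0,-10,14,-58,0,-0.36,0,0,-10,14,-58,0,-0.36],
)

```text
clock: 1.8
eef_pos: [0.3932, -0.1592, 0.2197]
ee_rot: [-2.777, 1.465, -0.007]
ft_force: [1.2, 0.3, 0.2]
gripper_width: 0.68
```

Emit:
step_arm(
  deltas=[0,0,-4,6,-48,0,-0.36,0,0,-4,8,-48,0,-0.36,0,0,-3,8,-48,0,-0.36,0,0,0,4,0,-50,-0.36,0,0,0,0,0,-50,-0.36,0,0,0,0,0,-50,-0.36,0,0,0,0,0,0,-0.36],
)

```text
clock: 2.68
eef_pos: [0.418, -0.3133, 0.0656]
ee_rot: [-2.61, 1.747, -0.01]
ft_force: [0.1, 0.8, 1.3]
gripper_width: 0.68
```

```bash
python3 - <<'E'
from h import *
s=manip.get_state(); print(s["eef_pos"],s["ee_rot"],s["gripper_width"])
for n in ("scene","wrist"): cv2.imwrite(f"pics/{n}1.png",vision.camera(n)["pixels"][:,:,::-1])
E
```

```text
[ 0.41796733 -0.31327249  0.06558993] [-2.60986282  1.74721028 -0.00963952] 0.6796455060334358
```

View pics/wrist1.png

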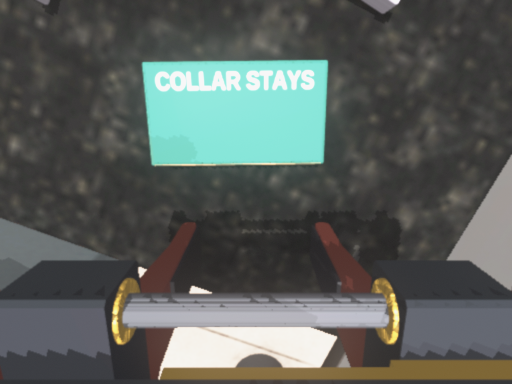

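The wrist picture shows the carton square to the jaws (front edge on row 164, columns 150–325), with the fingers about 9 mm to its right. I'll recentre, go down and make contact.

Emit:
step_arm(
  deltas=[0,0,0,-3,9,-25,-0.36,0,0,0,0,0,-20,-0.36,0,0,0,0,0,-10,-0.36,0,0,0,0,0,0,-0.36],
)

```text
clock: 3.28
eef_pos: [0.4226, -0.3105, 0.0259]
ee_rot: [2.609, -1.745, 0.052]
ft_force: [0.4, -0.4, 0.4]
gripper_width: 0.685
```

Emit:
step_arm(
  deltas=[0,0,0,-3,5,-8,-0.36,0,0,0,0,0,-8,-0.36,0,0,0,0,0,0,-0.36],
)

```text
clock: 3.65
eef_pos: [0.4202, -0.3059, 0.0105]
ee_rot: [2.609, -1.745, 0.055]
ft_force: [0.2, 0.5, -0.0]
gripper_width: 0.68
```

```bash
python3 - <<'E'
from h import *
s=manip.get_state(); print(s["eef_pos"],s["joints"],s["dq"],s["gripper_width"])
r=R.from_rotvec(s["ee_rot"]).as_matrix(); print(r, np.degrees(np.arctan2(r[1,0],r[0,0])))
E
```

```text
[ 0.42017198 -0.30589846  0.01046148] [-6.95571441e-01 -9.40354722e-02  1.79498853e+00  1.22450543e-03
  1.40520981e+00  4.83608811e-01] [ 0.00080953 -0.00924345 -0.0067851   0.00066791  0.00375249  0.00182174] 0.6799194827430136
[[ 0.38108509 -0.92411687  0.02796735]
 [-0.92402694 -0.38170692 -0.0217724 ]
 [ 0.03079557 -0.01754545 -0.9993717 ]] -67.58788139978108
```

Emit:
step_arm(
  deltas=[1.2,1.6,0,8,4,-2,-0.36,0,0,0,8,4,0,-0.36,0,0,-2,4,2,0,-0.36,0,0,-2,4,2,0,-0.36,0,0,-2,4,2,0,-0.36,0,0,-2,4,2,0,-0.36,0,0,-2,4,2,0,-0.36],
)

```text
clock: 4.53
eef_pos: [0.4577, -0.287, 0.0089]
ee_rot: [2.443, -1.973, 0.003]
ft_force: [0.5, 0.9, -0.2]
gripper_width: 0.681
```

```bash
cat > look.py <<'E'
from h import *
import sys
n=sys.argv[1]
s=manip.get_state(); r=R.from_rotvec(s["ee_rot"]).as_matrix()
print(np.round(s["eef_pos"]*1000,1),"jaw",round(np.degrees(np.arctan2(r[1,0],r[0,0])),1),"z",np.round(r[:,2],3),"F",np.round(s["ft_force"],1),"t",s["clock"])
c=vision.camera("top"); im=c["pixels"][165:245,280:380,::-1]
cv2.imwrite(f"pics/t{n}.png",cv2.resize(im,None,fx=7.5,fy=7.5,interpolation=cv2.INTER_CUBIC))
c=vision.camera("wrist");cv2.imwrite(f"pics/w{n}.png",c["pixels"][:,:,::-1])
E
python3 look.py 2
```

```text
[ 457.7 -287.     8.9] jaw -77.9 z [ 0.    -0.002 -1.   ] F [ 0.5  0.9 -0.2] t 4.525
```

View pics/w2.png

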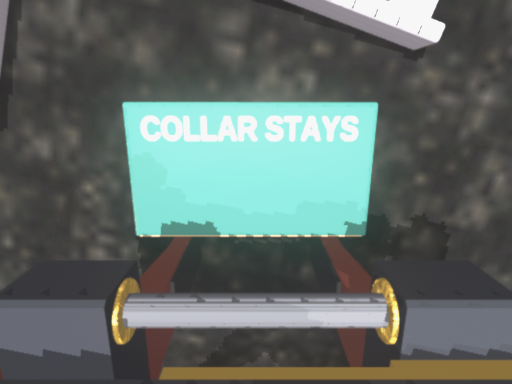

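View pics/t2.png

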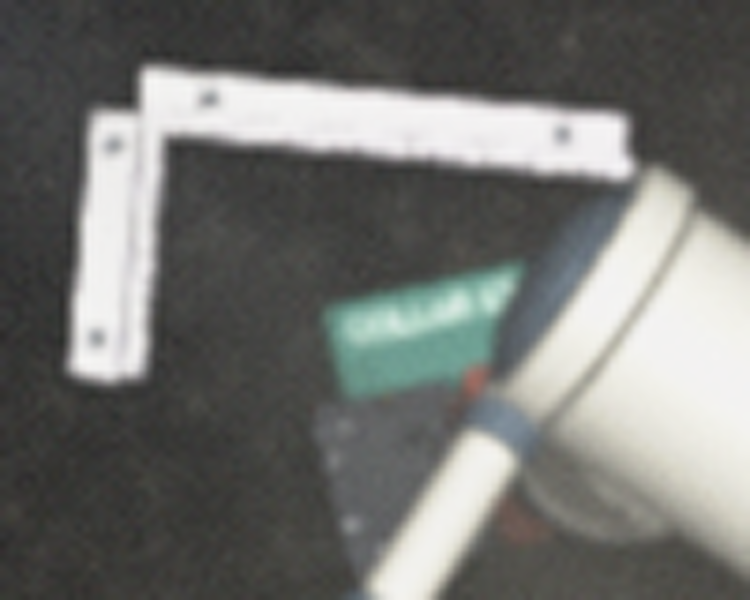

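Wrist view: the carton's front edge (row 236) lies flat on both fingers and the carton is turning with the hand. I'll carry on.

Emit:
step_arm(
  deltas=[0,0,-2,4,2,0,-0.36,0,0,-2,4,2,0,-0.36,0,0,-2,4,2,0,-0.36,0,0,-2,4,2,0,-0.36,0,0,-2,4,1,0,-0.36,0,0,-2,4,1,0,-0.36,0,0,-2,4,1,0,-0.36,0,0,-2,4,1,0,-0.36,0,0,-2,4,0,0,-0.36],
)

```text
clock: 5.75
eef_pos: [0.4937, -0.2744, 0.0091]
ee_rot: [2.102, -2.33, 0.004]
ft_force: [-0.6, 0.6, 0.2]
gripper_width: 0.68
```

```bash
python3 look.py 3
```

```text
[ 493.7 -274.4    9.1] jaw -95.9 z [-0.001 -0.004 -1.   ] F [-0.6  0.6  0.2] t 5.75
```

View pics/w3.png

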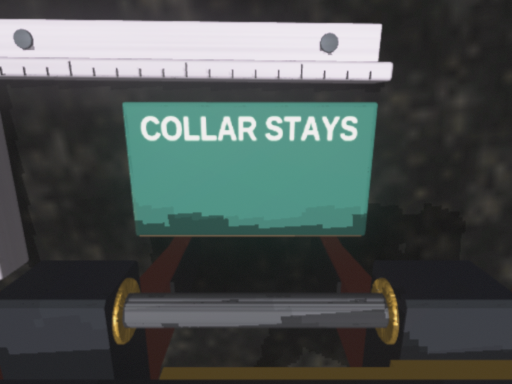

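View pics/t3.png

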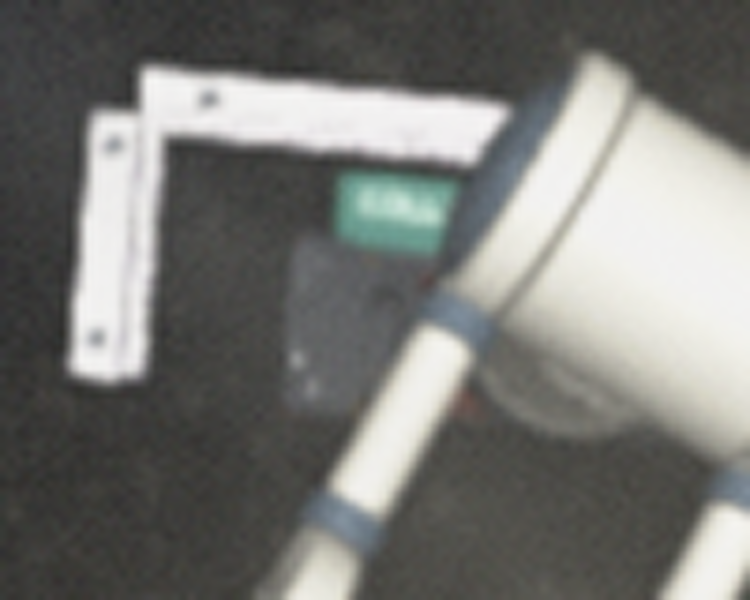

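Emit:
step_arm(
  deltas=[0,0,0,4,-0.5,0,-0.36,0,0,0,3,0,0,-0.36,0,0,0,-10,1,0,-0.36,0,0,0,-15,2,0,-0.36,0,0,0,-10,0,15,-0.36,0,0,5,0,0,40,-0.36,0,0,10,0,0,40,-0.36,0,0,10,0,-30,20,0,0,0,10,15,-40,0,0.43,0,0,10,20,-30,0,0.43,0,0,10,20,-10,0,0.43],
)

```text
clock: 7.22
eef_pos: [0.5175, -0.3857, 0.1387]
ee_rot: [2.957, -1.044, 0.026]
ft_force: [0.3, 0.1, -0.3]
gripper_width: 0.296
```

```bash
python3 look.py 4; python3 -c "
from h import *
S=(.590,-.156,np.radians(-6.3))
print(toworld(S,-36,-215),inframe(S,manip.get_state()['eef_pos']))"
```

```text
[ 517.5 -385.7  138.7] jaw -38.9 z [ 0.014 -0.01  -1.   ] F [ 0.3  0.1 -0.3] t 7.225
[ 530.62452872 -365.75117022] [ -46.28688391 -235.32175631]
```

View pics/w4.png

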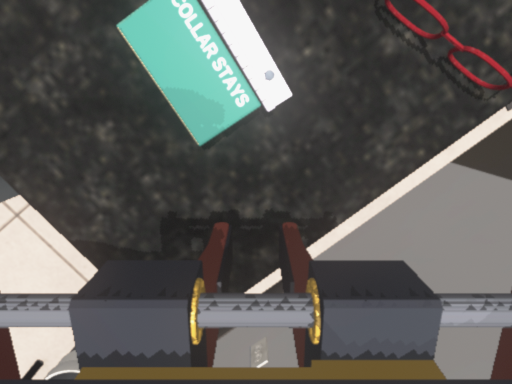

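View pics/t4.png

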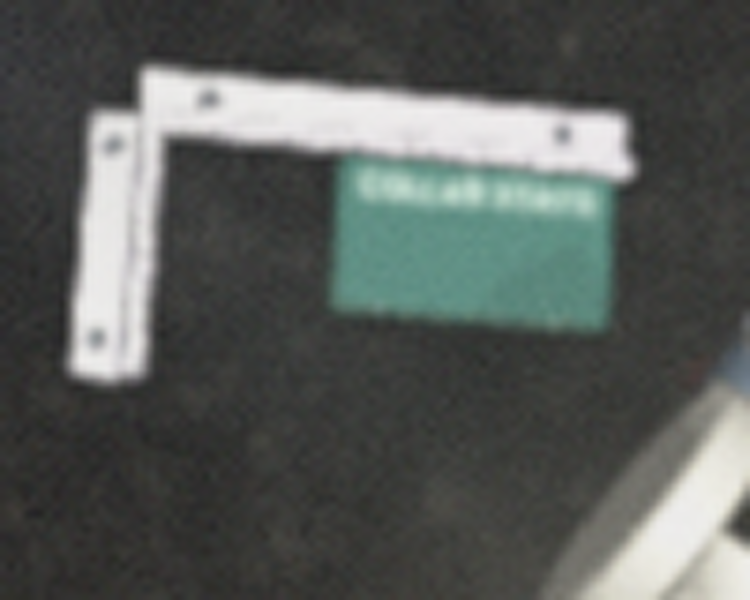

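The carton now lies flush on the long rail (top crop columns 335–610) and still has to slide left to the short rail. I'll set up behind its right-hand end.

Emit:
step_arm(
  deltas=[0.6,0.8,10,5,3,-30,0.43,0,0,10,5,3,-40,0.43,0,0,10,3,2,-30,0.43,0,0,3,0,0,-20,0.43,0,0,0,0,0,0,0.43],
)

```text
clock: 7.95
eef_pos: [0.5287, -0.3749, 0.0205]
ee_rot: [-3.135, 0.165, -0.005]
ft_force: [-0.0, 0.4, 0.2]
gripper_width: 0.285
```

```bash
python3 look.py 5; python3 -c "
from h import *
S=(.590,-.156,np.radians(-6.3))
print(inframe(S,manip.get_state()['eef_pos']))"
```

```text
[ 528.7 -374.9   20.5] jaw -6.0 z [ 0.003  0.002 -1.   ] F [-0.   0.4  0.2] t 7.95
[ -35.37451941 -225.30066491]
```

View pics/w5.png

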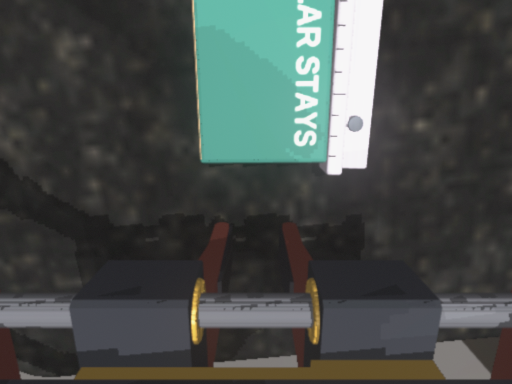

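Emit:
step_arm(
  deltas=[0,0,0,0,0,-11,0.43,0,0,0,1.2,12,0,0.43,0,0,0,1,9,0,0.43,0,0,0,0.8,7,0,0.43,0,0,0,0.8,7,0,0.43,0,0,0,0.8,7,0,0.43,0,0,0,0.8,7,0,0.43,0,0,0,0.8,7,0,0.43,0,0,0,0.8,7,0,0.43,0,0,0,0.8,7,0,0.43],
)

```text
clock: 9.3
eef_pos: [0.5398, -0.3026, 0.016]
ee_rot: [3.133, -0.17, 0.019]
ft_force: [-0.8, -1.2, 0.5]
gripper_width: 0.287
```

```bash
python3 look.py 6; python3 -c "
from h import *
S=(.590,-.156,np.radians(-6.3))
print(inframe(S,manip.get_state()['eef_pos']))"
```

```text
[ 539.8 -302.6   16. ] jaw -6.2 z [ 0.012 -0.005 -1.   ] F [-0.8 -1.2  0.5] t 9.3
[ -33.77092096 -150.78692516]
```

View pics/w6.png

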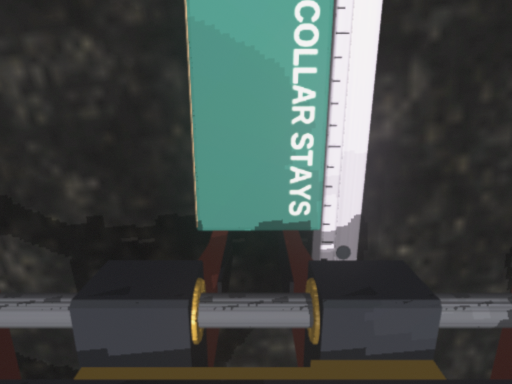

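View pics/t6.png

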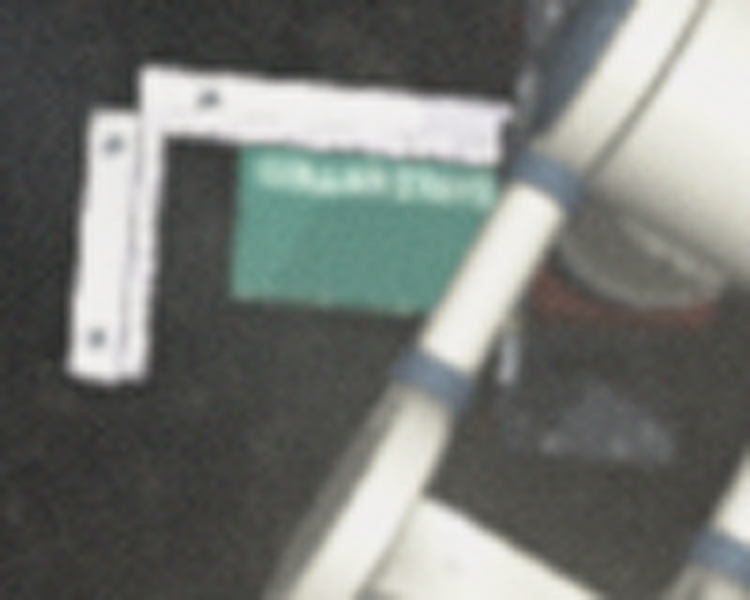

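Emit:
step_arm(
  deltas=[0.2,0.6,0,0.5,6,-2,0.43,0,0,0,0.5,6,-2,0.43,0,0,0,0.5,6,-1,0.43,0,0,0,0.4,4,0,0.43,0,0,0,0.3,3,0,0.43],
)

```text
clock: 10.02
eef_pos: [0.5424, -0.2763, 0.0112]
ee_rot: [3.135, -0.17, 0.002]
ft_force: [0.0, -1.8, 0.8]
gripper_width: 0.282
```

```bash
python3 look.py 7; python3 -c "
from h import *
S=(.590,-.156,np.radians(-6.3))
print(inframe(S,manip.get_state()['eef_pos']))"
```

```text
[ 542.4 -276.3   11.2] jaw -6.2 z [ 0.001 -0.002 -1.   ] F [ 0.  -1.8  0.8] t 10.025
[ -34.12542459 -124.59314123]
```

View pics/t7.png

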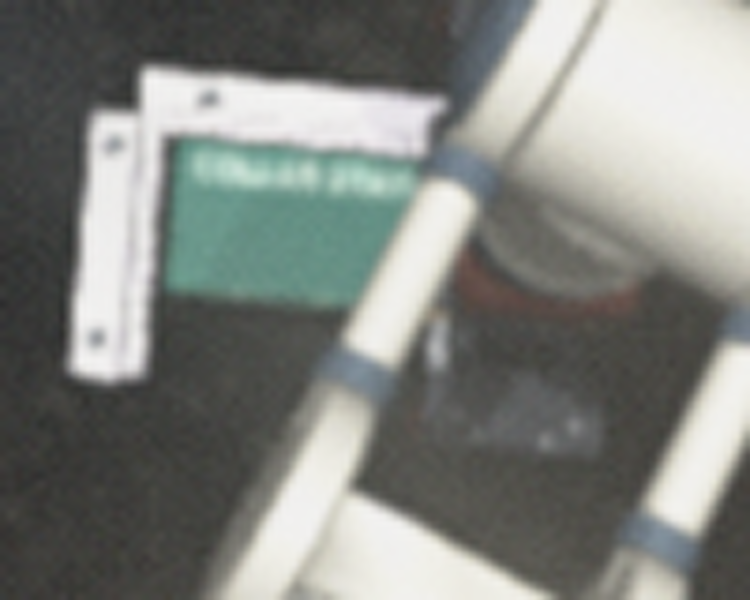

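About 5 mm of gap is left to the short rail (crop columns 155–170). I'll creep in while watching the force.

Emit:
step_arm(
  deltas=[0,0,0,0.3,3,0,0.43,0,0,0,0.2,2,0,0.43],
)

```text
clock: 10.38
eef_pos: [0.5428, -0.2711, 0.0111]
ee_rot: [3.135, -0.171, 0.002]
ft_force: [0.2, -0.7, -0.1]
gripper_width: 0.285
```

Emit:
step_arm(
  deltas=[0,0,0,0.2,2,0,0.43],
)

```text
clock: 10.5
eef_pos: [0.5426, -0.2703, 0.0112]
ee_rot: [3.133, -0.171, 0.001]
ft_force: [-2.1, -8.3, 0.0]
gripper_width: 0.286
```

The force jumped to 8 N, so the end is on the short rail. I'll back off, lift and look.

Emit:
step_arm(
  deltas=[0,0,0,-0.5,-6,0,0.43,0,0,0,-2,-20,0,0.43,0,0,0,-2,-15,20,0.43,0,0,-8,0,-20,45,0.43,0,0,-10,0,-20,45,0.43,0,0,-10,-10,-20,0,0.43,0,0,-10,-40,0,0,0,0,0,-10,-40,20,0,-0.36,0,0,-10,-40,0,0,-0.36],
)

```text
clock: 11.62
eef_pos: [0.4046, -0.3614, 0.1335]
ee_rot: [2.629, -1.714, 0.013]
ft_force: [-0.0, -0.3, 0.1]
gripper_width: 0.589
```

```bash
python3 look.py 8; python3 - <<'E'
from h import *
S=(.590,-.156,np.radians(-6.3))
print(inframe(S,manip.get_state()['eef_pos']))
x,y=toworld(S,-31,-55)/1000
overlay(vision.camera("top"),S,(x,y,S[2]),"o8.png",(280,165,380,245),7.5)
overlay(vision.camera("scene"),S,(x,y,S[2]),"o8s.png",(240,200,350,280),7)
E
```

```text
[ 404.6 -361.4  133.5] jaw -66.2 z [ 0.005 -0.007 -1.   ] F [-0.  -0.3  0.1] t 11.625
[-163.13565488 -225.74908432]
```

View pics/o8.png

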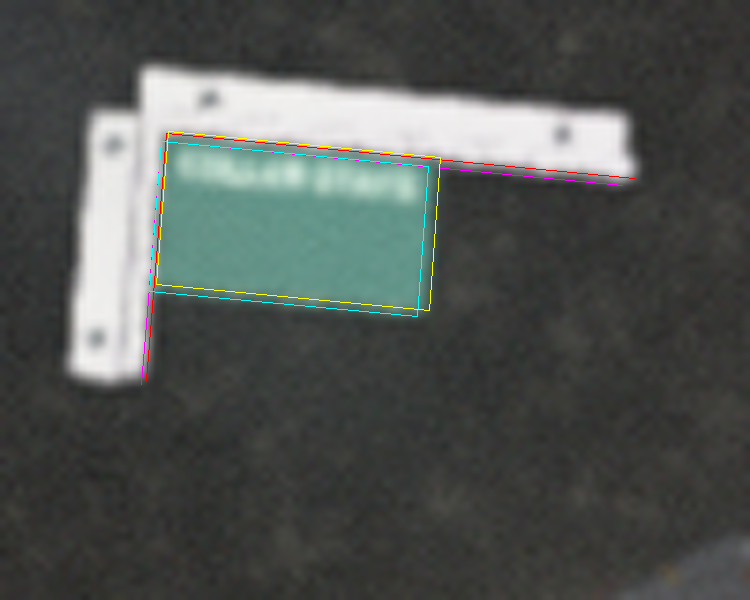

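View pics/o8s.png

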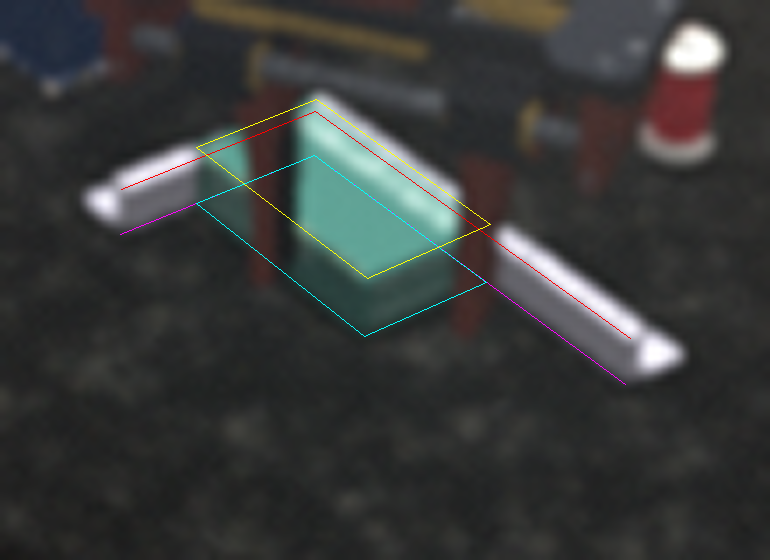

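View pics/w8.png

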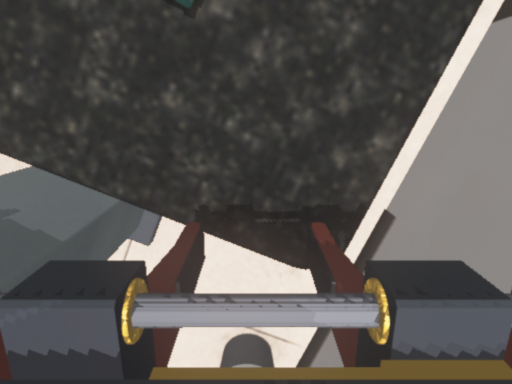

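The carton sits in the corner with at most a thin sliver of gap to the long rail (crop rows 138–145). I'll give it a gentle final push against the long rail from the near side.

Emit:
step_arm(
  deltas=[0.4,0.3,-10,18,40,-20,-0.36,0,0,-10,18,42,-20,-0.36,0,0,-10,18,42,-20,-0.36,0,0,0,18,38,-20,-0.36,0,0,0,0,10,-20,-0.36,0,0,0,0,0,-10,-0.36,0,0,0,0,0,0,-0.36],
)

```text
clock: 12.7
eef_pos: [0.4874, -0.1864, 0.0247]
ee_rot: [-2.102, 2.333, -0.009]
ft_force: [-0.4, -0.1, 0.1]
gripper_width: 0.68
```

```bash
python3 look.py 9; python3 -c "
from h import *
S=(.590,-.156,np.radians(-6.3))
print(inframe(S,manip.get_state()['eef_pos']))"
```

```text
[ 487.4 -186.4   24.7] jaw -95.9 z [ 0.005 -0.003 -1.   ] F [-0.4 -0.1  0.1] t 12.7
[-98.26502968 -42.08140762]
```

View pics/w9.png

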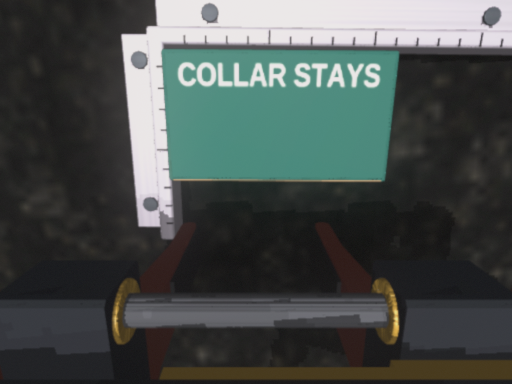

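Emit:
step_arm(
  deltas=[0,0,0,-2,-16,-2,-0.36,0,0,0,0,0,-8,-0.36,0,0,0,0,0,-4,-0.36,0,0,0,8,-1,0,-0.36,0,0,0,7,-1,0,-0.36],
)

```text
clock: 13.42
eef_pos: [0.5017, -0.2087, 0.0129]
ee_rot: [-2.096, 2.336, -0.017]
ft_force: [0.2, -0.0, 0.4]
gripper_width: 0.681
```

```bash
python3 look.py 10; python3 -c "
from h import *
S=(.590,-.156,np.radians(-6.3))
print(inframe(S,manip.get_state()['eef_pos']))"
```

```text
[ 501.7 -208.7   12.9] jaw -96.2 z [ 0.01  -0.006 -1.   ] F [ 0.2 -0.   0.4] t 13.425
[-81.78021412 -62.04960412]
```

View pics/w10.png

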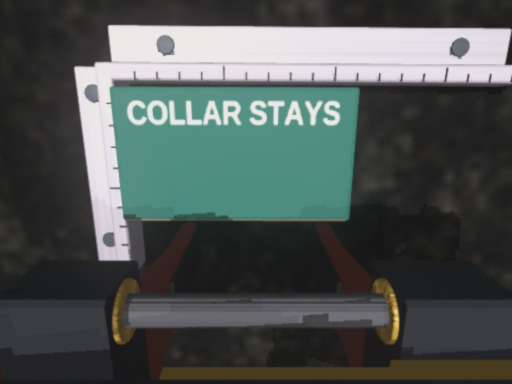

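Emit:
step_arm(
  deltas=[0,0,0,4,-0.5,0,-0.36,0,0,0,3,-0.3,0,-0.36,0,0,0,1.5,0,0,-0.36],
)

```text
clock: 13.9
eef_pos: [0.5108, -0.2094, 0.013]
ee_rot: [-2.098, 2.335, -0.017]
ft_force: [-0.7, -0.5, -0.3]
gripper_width: 0.683
```

Emit:
step_arm(
  deltas=[0,0,0,1.5,0,0,-0.36,0,0,0,1.5,0,0,-0.36],
)

```text
clock: 14.15
eef_pos: [0.511, -0.2093, 0.0131]
ee_rot: [2.097, -2.336, 0.009]
ft_force: [-8.0, 0.3, 5.1]
gripper_width: 0.679
```

Contact at 8 N, so the carton is firm against the long rail. I'll back straight off, rise and check.

Emit:
step_arm(
  deltas=[0,0,0,-3,0.3,0,-0.36,0,0,0,-12,1.3,0,-0.36,0,0,0,-25,3,0,-0.36,0,0,0,-20,0,30,-0.36,0,0,0,-20,0,50,-0.36,0,0,0,-20,-30,50,-0.36,0,0,0,-10,-50,30,-0.36,0,0,0,0,-50,0,-0.36,0,0,0,0,-40,0,-0.36,0,0,0,0,0,0,-0.36],
)

```text
clock: 15.4
eef_pos: [0.3926, -0.3766, 0.1784]
ee_rot: [2.101, -2.334, 0.018]
ft_force: [-0.0, -0.0, -1.0]
gripper_width: 0.678
```

```bash
python3 look.py 11; python3 - <<'E'
from h import *
S=(.590,-.156,np.radians(-6.3))
x,y=toworld(S,-31,-55)/1000
c=vision.camera("top");cv2.imwrite("pics/full11.png",c["pixels"][:,:,::-1])
overlay(c,S,(x,y,S[2]),"o11.png",(280,165,380,245),7.5)
im=vision.camera("scene")["pixels"][200:280,240:350,::-1]
cv2.imwrite("pics/s11.png",cv2.resize(im,None,fx=7,fy=7,interpolation=cv2.INTER_CUBIC))
E
```

```text
[ 392.6 -376.6  178.4] jaw -96.0 z [ 0.007 -0.009 -1.   ] F [-0. -0. -1.] t 15.4
```

View pics/t11.png

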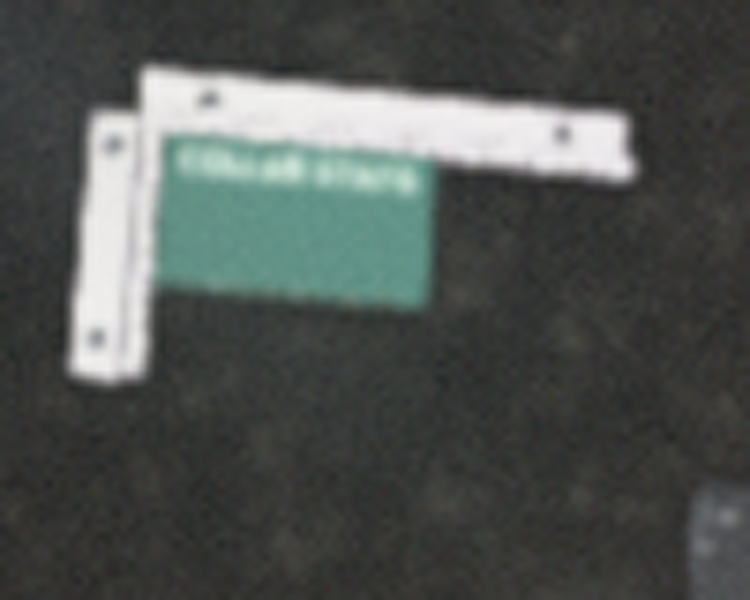

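View pics/s11.png

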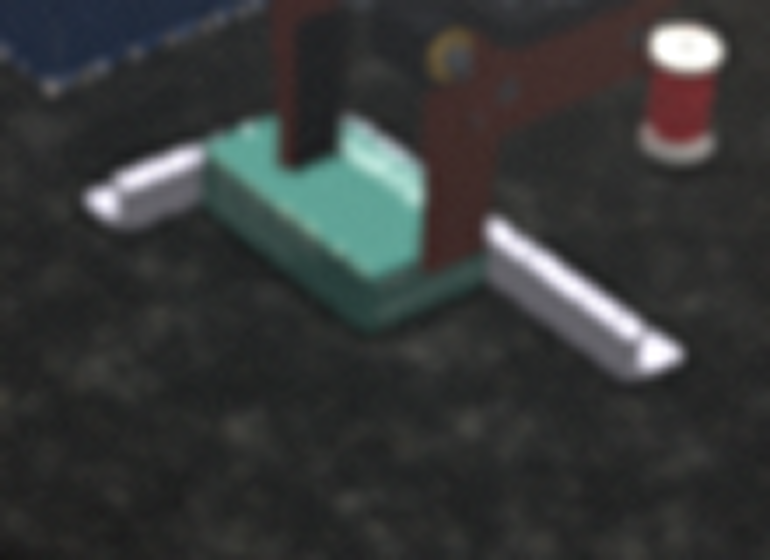

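View pics/full11.png

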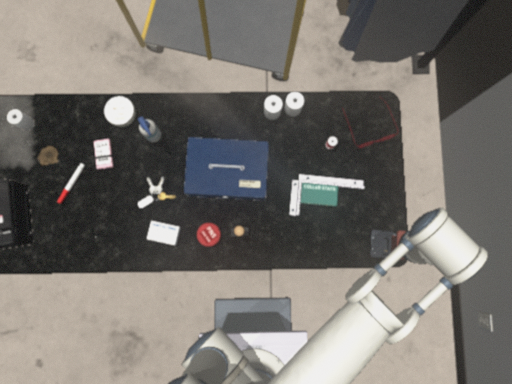

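The top view shows the carton flush on both rails (crop columns 157–437) and all four bystanders at their original pixels. The hand is clear at z = 0.18 m.

```bash
python3 -c "
from bench import workorder; print(workorder.hand_in())"
```

```text
the job is handed in; nothing more can be done
None
```

The green carton is in the corner of the stop and the job is handed in, about 15.6 s into the 58 s allowed. I turned it square with a two-finger push on its long side. I then slid it along the long rail to the short rail, where the force reached 8 N, and pressed it once more against the long rail, also to 8 N.

- **Fit:** the last top view, compared with the ideal squared pose, shows the carton parallel to the long rail and flush on both rails to about 1–2 mm. I judged this by eye from the picture edges. The camera calibration is only good to about 2 mm, but the contact forces agree with it.
- **Scene camera:** the last scene picture also shows the carton flat in the corner, but the fingers hide part of it.
- **Bystanders and hand:** the spool, stamp, tin and white carton show no visible movement in the top view. The hand finished clear at 0.18 m height with near-zero force.
- **Off plan:** the arm fell a little short on some moves and the tool tilted up to 2°. During the end push it drifted up to 16 mm height. I corrected all of these as I went, and saw no sign of the carton lifting or tipping.

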